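Hang the climate logger back on its screw beside the bench

TASK

Lift the climate logger out of its readout dock and hang it on the brass screw on the bare face of the power pedestal: feel for the screw head until the keyhole in the logger's back drops over it, then pull the logger straight down until it passes its catch and is fully home, upright and flat against the face, and let go. Press on the pedestal and screw only gently, never with more than about 15 N, and leave everything else on the bench where it stands.

Things in the scene. Friction and masses are not known exactly. Their poses are not given: they have to be found in the camera images.
- logger: white temperature and humidity logger standing upright, foot in the dock: 34 mm thick (its x), 58 mm wide (its y; grip these sides), 104 mm tall (z), about 0.15 kg. Origin at the centre of its underside, +z up; display on its front at x = -17 mm, flat back at x = +17 mm. The back is a 3 mm plate over a 17 mm deep pocket, with a keyhole: a round hole and above it a slot, closed at its upper end
- keyhole (a point): centre of the keyhole's round entry hole, 12.4 mm across, on the logger's back face, 58 mm above its underside; the hole tapers upwards into a slot 6.4 mm wide that leads straight up. Axes as the logger's
- slot_end (a point): point on the logger's back face, 76 mm above its underside (18 mm above the entry hole's centre), where the screw's axis lies when the slot's closed end rests on the shank: fully home. Axes as the logger's
- catch (a joint): orange sprung nib in the slot, 12.5 mm above the centre of the entry hole: 0 m at rest, when it narrows the slot to 3 mm; about 0.002 m while the shank squeezes past. The logger's weight alone does not take it past; a downward pull of roughly 5 to 12 N does, and the nib springs back to 0 below the shank
- dock: black readout dock fixed to the bench, 92 x 108 mm. Its well, 39 x 63 mm and 20 mm deep (floor 14 mm, rim 34 mm above the bench), holds the foot of the logger, which lifts straight up out of it. Origin on the bench under the centre of the well; axes nearly parallel to the logger's as it stands there
- pedestal: grey power pedestal fixed to the bench, 90 mm deep (its x), 140 mm wide (its y), 175 mm high; white sockets on three sides, a brass screw on the bare fourth. Origin at the centre of its underside, +z up; the screw's face is upright at x = -45 mm and looks to -x. The hung logger's axes are parallel to the pedestal's, its back to this face
- panel_mark (a point): point on that face, 145 mm above the bench, midway across; axes as the pedestal's. The screw is near it but not measured: its axis, square to the face, lies up to 7 mm to either side and up to 4 mm above or below. The 5 mm shank stands out 6 mm and carries a flat head 10 mm across, 4 mm thick, its front 10 mm off the face
- amber_bottle: amber glass reagent bottle with white screw cap, 50 mm across, 90 mm tall, origin at the centre of its foot; a bystander
- red_jar: small amber jar with red cap, 38 mm across, 58 mm tall, origin at the centre of its foot; a bystander
- vial_a: small clear sample vial with white cap, 22 mm across, 48 mm tall, origin at the centre of its foot; a bystander
- vial_b: small yellow sample vial with white cap, 22 mm across, 48 mm tall, origin at the centre of its foot; a bystander
- beaker: empty glass beaker, 68 mm across, 85 mm tall, origin at the centre of its foot; a bystander
- pen: dark blue pen lying on the notebook, 9 mm thick, 135 mm long, origin under its middle; a bystander
Not all that is in view belongs to the job. What is shaped like the logger but black or red is not meant. Of the things that look like the dock, the smaller one is meant.

How it is judged (in metres and radians):
On the way, in this order (a step that is already met when the one before it is completed fails the run):
1. the logger is lifted clear of the dock (z of logger in the frame of dock above 0.05 m), for 0.1 s.
2. the screw head is inside the keyhole: the logger's back is within 4 mm of the pedestal's face, its entry hole at the screw (x of slot_end in the frame of panel_mark between -0.004 and 0.004 m and y of slot_end in the frame of panel_mark between -0.0105 and 0.0105 m and z of slot_end in the frame of panel_mark between 0.008 and 0.026 m), for 0.05 s.
At the end, for the whole second after the job is handed in: the logger hangs at rest on the screw, let go and locked: its slot end within 9.5 mm sideways of the panel mark, 6.5 mm below to 5.5 mm above it and within 5 mm of the face, catch sprung back (under 1.2 mm), upright and square to the face within 0.1 rad (x of slot_end in the frame of panel_mark between -0.005 and 0.004 m and y of slot_end in the frame of panel_mark between -0.0095 and 0.0095 m and z of slot_end in the frame of panel_mark between -0.0065 and 0.0055 m and value of joint catch below 0.0012 m and angle between logger's own z axis and vertical below 0.1 rad and angle between the x axis of logger and the x axis of pedestal, either way round below 0.1 rad and linear speed of logger below 0.01 m/s); the robot touches nothing.
It fails at once if the logger is pressed or pulled against the pedestal and its screw with more than 22 N (contact force between logger and pedestal above 22 N).
It fails at once if a bottle, jar, vial, beaker or the pen is moved by more than 20 mm (distance of any of amber_bottle, red_jar, vial_a, vial_b, beaker, pen from where it was at the start of the episode above 0.02 m).
It also fails if it takes over 72 s, if anything falls off the work surface, if the arm or the gripper's body presses on something with over 40 N, if the wrist force passes 120 N, or if a joint passes its speed limit or range.

ROBOT

A 7-joint arm with a two-finger parallel gripper is mounted at the origin on the work surface. World frame = base frame: x ahead of the robot, y to its left, z up, the work surface at z = 0. Lengths are in mm, angles in rad, forces in N, time in s.
With the tool pointing down it reaches from about 400 to 875 mm from the base axis. Payload 4.4 kg.
Tool frame: the origin (TCP) lies midway between the tips of the shut fingers; the grasp point (between the pads) lies 19 mm behind it; z points along the fingers, y is the line along which they close (so a half turn about z gives the same grasp; the last joint's range is limited). The gripper opens to 85 mm and grips with 20 to 120 N. Pads are 22 mm wide; open, the fingers measure 114 mm over their backs; the gripper's body (76 mm by 85 mm) begins 54 mm behind the grasp point. The pads swing forward as they close: fully open they stand 13 mm farther back than shut.
Start: joints at [-1.233, 0.628, 0.038, 1.517, -0.027, 0.996, -0.02], TCP at [255.372, 597.749, 193.413] pointing down, gripper open.
Joint ranges: [-3.06, 3.06], [-0.37, 2.12], [-1.25, 1.32], [0.18, 2.47], [-1.1, 4.24], [0.23, 1.98], [-2.94, 2.94]. Speed limits (rad/s): [2.57, 2.57, 3.14, 3.14, 3.14, 3.14, 3.14].

INTERFACE

Orientations are given as [roll, pitch, yaw] about the fixed x, y, z axes, in that order (R = Rz(yaw) Ry(pitch) Rx(roll)).
In Python, from cell import telemetry, eyes, ctrl, finder gives the robot as it stands.
- The arm moves only by the tool move_arm, never from a script. Its argument "steps" is a list of rows, each a list of 7 numbers: the turn, a rotation vector about the world's x, y, z in degrees, then the shift along the world's x, y, z in m, then the finger opening in m, from 0 to 0.0854. A call has 1 to 5 rows; each row shifts and turns the commanded pose from where the row before left it; what a row does not reach is not made up. A row lasts 1/10 s, in which the tool goes at most 50 mm and 8.59 degrees, less where a joint would pass 70% of its speed; a pose out of reach is approached as far as the arm can. A call with a gripper value outside its range is refused whole. The fingers move at their own pace and stop on an object; the grip force is fixed at half the most. Time passes only in rows, so rows that do not move let the fingers close. It gives the time, the measured TCP pose, the force, the opening and the grip force at its end, in the units of the state.
- telemetry.read_state(): the state, without advancing time (a new reading comes with each control period).
- eyes.get_image(name): name is "scene" or "top"; returns (picture, depth): 480x640x3 uint8, blue, green, red; 480x640 float32, mm along the optical axis (not along the pixel's ray), 0 where there is no reading.
- eyes.calibration(name): a dict with "fx", "fy", "cx", "cy" (pixels), "position" and "attitude" of the camera in the world. Camera axes: x right, y down, z forward; pixel columns grow to the right and rows downward; lengths in mm; the calibration is good to about 2 mm. A picture is of the moment at which its call begins. calibration takes no time and is no camera call.
- ctrl.finish_job(): hands the job in; it is judged then, once.
Trained networks look in the newest picture that a camera, given by its name, has taken for a name from the list of things; names that differ only in an ending like _2 or _b are one class to them, and where a whole thing is asked for, a point or a joint stands for the part that bears it (a point fixed in the world has none). Each returns a list of dicts, best first, with "confidence" (0 to 1); they miss things now and then, are a little off and sometimes report something else, mostly with a low value. They report only what shows in the picture. A call takes as long as a camera call. They do not tell look-alikes from the thing itself.
- finder.boxes_of(camera, name): "location" ([x, y, z] in mm, in the coordinates of the camera as it stood for that picture, good to about 4 mm: the middle of the surface that is visible of it).
- finder.cut_out(camera, name): "mask" (480x640 bool, what is visible of it).
- finder.pinpoint(camera, name): "location" ([x, y, z] in mm, in the coordinates of the camera as it stood for that picture, good to about 4 mm: a listed point, or the origin of a listed thing).
The state is a dict: "clock": time; "qpos": joint angles; "qd": joint speeds; "tau": joint torques, N m; "eef_pos": TCP position; "tool_rot": TCP orientation; "force": force on the tool from outside, world axes, zero at the start; "torque": the same for the moment, N m; "width": finger opening in mm; "gripper_force": force on a finger pad.
Only numpy, scipy, OpenCV 4.12 (cv2) and the standard library are available. Lean on these libraries where they do the work, as an engineer would, in place of code of your own. Each camera call takes 0.05 s, during which the arm holds its last target. There are 200 camera calls.

## Working session

There is one attempt and no reset: what is moved stays moved. The work goes in short steps, Python scripts to look and compute and a tool call to move; the robot and the scene stay as the last step left them, time stands still between calls to the robot, and variables do not carry over. Pictures are saved under pics/ and viewed, at most 10 in all, crops included, and the job is handed in when it is done.

Besides the shell and the picture viewer there is one more tool, called after "Emit:" by a JSON object that holds its "name" and its "arguments", one argument or row to a line. move_arm: Moves the arm, as the interface text tells. Its arguments: {"type":"object","properties":{"steps":{"type":"array"}},"required":["steps"]}

```bash
mkdir -p pics
cat > h.py <<'E'
from cell import telemetry, eyes, ctrl, finder
import numpy as np, cv2
from scipy.spatial.transform import Rotation as R
def cam(n):
    c=eyes.calibration(n); a=np.array(c['attitude'],float)
    Rm=R.from_euler('xyz',a).as_matrix() if a.size==3 else a.reshape(3,3)
    return c,Rm,np.array(c['position'],float)
def toW(n,p):
    c,Rm,t=cam(n); return np.asarray(p)@Rm.T+t
def cloud(n,d):
    c,Rm,t=cam(n); v,u=np.mgrid[:480,:640]
    return np.dstack([(u-c['cx'])/c['fx']*d,(v-c['cy'])/c['fy']*d,d])@Rm.T+t
E
python3 - <<'E'
from h import *
for n in ['scene','top']:
    im,d=eyes.get_image(n); cv2.imwrite(f'pics/{n}0.png',im); np.save(n+'.npy',d); np.save(n+'i.npy',im)
    print(n,eyes.calibration(n))
    for k in ['logger','dock','pedestal','keyhole','panel_mark','slot_end']:
        for r in finder.pinpoint(n,k)[:3]: print(k,round(r['confidence'],2),toW(n,r['location']).round(0))
s=telemetry.read_state();print({k:s[k] for k in('clock','eef_pos','tool_rot','force','width')})
E
```

```text
scene {'fx': 600.2900062195295, 'fy': 600.2900062195295, 'cx': 316.823966306687, 'cy': 236.9706308258702, 'position': array([1271.80942215, -130.901525  ,  839.27018435]), 'attitude': array([-2.33298075, -0.0101163 ,  1.49413185])}
logger 0.85 [ 495. -229.   14.]
logger 0.84 [ 359. -207.   -1.]
logger 0.75 [491. -76.   1.]
dock 0.93 [294. 178.  -4.]
dock 0.51 [556. 152.  -3.]
pedestal 0.87 [556. 155.   2.]
keyhole 0.94 [ 374. -204.   56.]
keyhole 0.85 [500. -92.  59.]
keyhole 0.72 [ 498. -206.   70.]
panel_mark 0.97 [562. 108. 141.]
panel_mark 0.46 [ 495. -226.   11.]
slot_end 0.79 [497. -93.  75.]
slot_end 0.74 [ 498. -206.   88.]
top {'fx': 602.1616794984045, 'fy': 602.1616794984045, 'cx': 317.63217812133263, 'cy': 232.05369644046002, 'position': array([ 418.94408582,  -39.32474202, 1227.8778625 ]), 'attitude': array([-3.06215346, -0.02650335, -1.57868936])}
logger 0.96 [ 487. -229.    8.]
logger 0.9 [ 356. -209.   -1.]
logger 0.58 [494. -81.   1.]
dock 0.68 [293. 178.  -3.]
dock 0.65 [ 493. -228.    4.]
keyhole 0.97 [ 502. -214.   71.]
keyhole 0.89 [ 371. -202.   57.]
keyhole 0.75 [499. -97.  60.]
panel_mark 0.79 [568. 106. 146.]
slot_end 0.89 [497. -97.  77.]
slot_end 0.8 [ 371. -208.   76.]
slot_end 0.76 [ 498. -216.   90.]
{'clock': 0.7, 'eef_pos': array([255.37621974, 597.76438557, 193.46473099]), 'tool_rot': array([ 3.14150534e+00, -6.65890376e-05,  2.73775693e+00]), 'force': array([-0.00923899, -0.07066314,  0.79936896]), 'width': 85.34808147878353}
```

View pics/scene0.png

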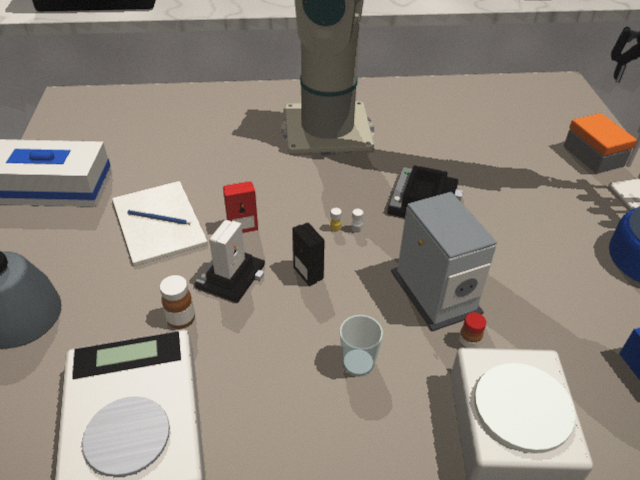

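View pics/top0.png

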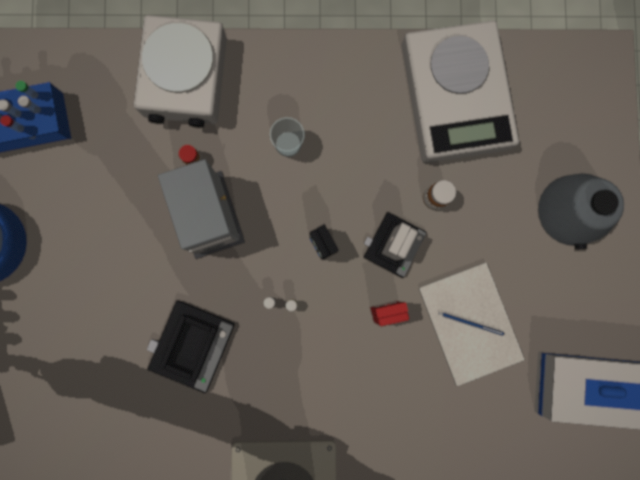

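The scene picture shows the white logger in the small dock at about (228,255), its keyhole side toward the camera. The pedestal is at (445,260), with the brass screw at (421,242). The top picture shows the logger at (403,240) and the pedestal at (200,205). Next I'll fit the poses from depth.

```bash
cat > m.py <<'E'
from h import *
def plane(P):
    for _ in range(6):
        m=P.mean(0); n=np.linalg.svd(P-m,full_matrices=False)[2][2]; r=(P-m)@n; P=P[abs(r)<max(2*r.std(),.3)]
    return m,n,r.std()
def rect(P):
    (c,s,a)=cv2.minAreaRect(P[:,:2].astype(np.float32)); return np.round(c,1),np.round(s,1),round(a,1)
W={n:cloud(n,np.load(n+'.npy')) for n in('scene','top')}; I={n:np.load(n+'i.npy') for n in W}
for n in W:
    w=W[n];z=w[...,2]
    g=(abs(z-175)<5)&(abs(w[...,0]-560)<110)&(abs(w[...,1]-150)<110)
    print(n,'ped top',rect(w[g]),np.median(z[g]),g.sum())
    g=(abs(w[...,0]-490)<50)&(abs(w[...,1]+225)<50)&(z>100)&(z<135)
    P=w[g];t=np.percentile(P[:,2],90);Q=P[P[:,2]>t-4];print(n,'log top',rect(Q),t,len(Q))
    g=(abs(w[...,0]-490)<80)&(abs(w[...,1]+225)<80)&(z>28)&(z<40)
    print(n,'dock',rect(w[g]))
w=W['scene'];im=I['scene'].astype(int)
# pedestal face
g=np.zeros((480,640),bool);g[210:290,403:436]=1
P=w[g];P=P[(P[:,2]>40)&(P[:,2]<165)]
m,nn,s=plane(P);nn*=np.sign(-nn[1]);print('face',m.round(1),nn.round(3),s,'yaw x',np.degrees(np.arctan2(-nn[1],-nn[0])))
b=g&(im[...,2]-im[...,0]>40); v,u=np.nonzero(b);print('brass',len(u),u.mean(),v.mean(),u.min(),u.max(),v.min(),v.max())
c,Rm,t=cam('scene')
ray=Rm@[(u.mean()-c['cx'])/c['fx'],(v.mean()-c['cy'])/c['fy'],1]
for off in(8,10): k=((m+off*nn-t)@nn)/(ray@nn);print('screw off',off,(t+k*ray).round(1))
print('brass depth',((w[b]-m)@nn).round(1))
# logger back
L=finder.cut_out('scene','logger') if 0 else None
g=(abs(w[...,0]-490)<50)&(abs(w[...,1]+225)<50)&(w[...,2]>45)&(w[...,2]<110)
sat=im.max(2)-im.min(2);g&=(im.max(2)>120)
P=w[g];m,nn,s=plane(P);print('lback',m.round(1),nn.round(3),s,len(P),np.degrees(np.arctan2(nn[1],nn[0])))
cv2.imwrite('pics/c.png',np.hstack([cv2.resize(I['scene'][205:305,185:285],(400,400),interpolation=2),cv2.resize(I['scene'][200:300,395:495],(400,400),interpolation=2)]))
E
python3 m.py
```

```text
scene ped top (array([555.9, 151.4]), array([141.7,  90.8]), 17.8) 174.8929498194483 3136
scene log top (array([ 491.9, -225.9]), array([33.9, 60.8]), 61.9) 119.13384565804138 429
scene dock (array([ 492.2, -227.1]), array([56.8, 81.4]), 61.3)
top ped top (array([553.4, 150.6]), array([139.3,  89.4]), 18.1) 174.00359287979722 3925
top log top (array([ 489.2, -227.5]), array([33.6, 58. ]), 62.6) 119.82481060738246 401
top dock (array([ 516. , -243.8]), array([ 57., 142.]), 60.3)
face [560.3 106.3 106.8] [ 0.311 -0.95  -0.001] 0.6342613188230787 yaw x 108.11226230392973
brass 14 420.85714285714283 241.78571428571428 419 423 240 244
screw off 8 [574.3 102.4 149.1]
screw off 10 [577.5 101.4 152.2]
brass depth [ 8.3  9.4  9.2  6.6  3.4  1.8 10.6  8.5  7.8  4.4  1.3  8.   7.9  7.7]
lback [ 498.5 -212.    78.4] [0.454 0.891 0.002] 0.615850851053955 455 62.987814804316066
```

View pics/c.png

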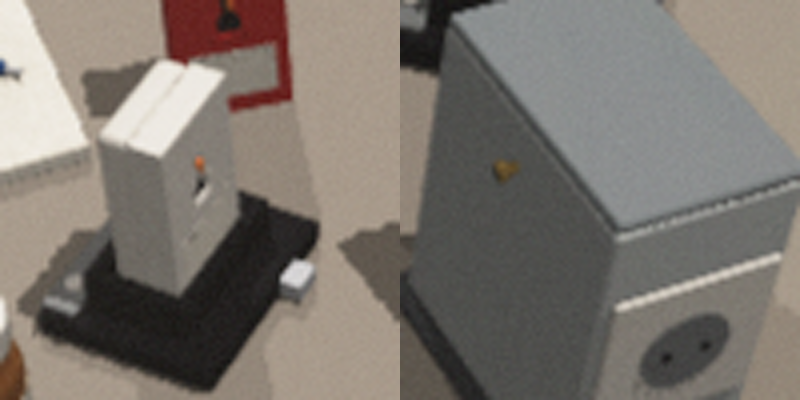

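The crop confirms the keyhole on the white logger's back and the screw at about scene (421,242). The logger's yaw is about 62.7° with its centre near (490.5,-226.7). The pedestal's yaw is about 108° with its mark near (568.5,108). Moving now.

Emit:
{"name": "move_arm", "arguments": {
  "steps": [
    [0,0,-4.7,0.018,-0.041,0.012,0.0854],
    [0,0,-4.7,0.018,-0.041,0.012,0.0854],
    [0,0,-4.7,0.018,-0.041,0.012,0.0854],
    [0,0,-4.7,0.018,-0.041,0.012,0.0854],
    [0,0,-4.7,0.018,-0.041,0.012,0.0854]
  ]
}}

```text
clock: 1.2
eef_pos: [345.9, 391.1, 254.1]
tool_rot: [3.141, -0.0, 2.324]
force: [1.0, 0.4, 0.4]
width: 85.3
gripper_force: 0.0
```

Emit:
{"name": "move_arm", "arguments": {
  "steps": [
    [0,0,-4.7,0.018,-0.041,0,0.0854],
    [0,0,-4.7,0.018,-0.041,0,0.0854],
    [0,0,-4.7,0.018,-0.041,0,0.0854],
    [0,0,-4.7,0.018,-0.041,0,0.0854],
    [0,0,-4.7,0.018,-0.041,0,0.0854]
  ]
}}

```text
clock: 1.7
eef_pos: [436.0, 186.2, 253.8]
tool_rot: [3.14, -0.0, 1.914]
force: [0.3, 0.6, 0.2]
width: 85.2
gripper_force: 0.0
```

Emit:
{"name": "move_arm", "arguments": {
  "steps": [
    [0,0,-4.7,0.005,-0.041,0,0.0854],
    [0,0,-4.7,0.005,-0.041,0,0.0854],
    [0,0,-4.7,0.005,-0.041,0,0.0854],
    [0,0,-4.7,0.005,-0.041,0,0.0854],
    [0,0,-4.7,0.005,-0.041,0,0.0854]
  ]
}}

```text
clock: 2.2
eef_pos: [460.5, -18.8, 253.8]
tool_rot: [3.141, -0.001, 1.504]
force: [0.4, 0.5, 0.1]
width: 85.3
gripper_force: 0.0
```

Emit:
{"name": "move_arm", "arguments": {
  "steps": [
    [0,0,-4.7,0.005,-0.041,0,0.0854],
    [0,0,-4.7,0.005,-0.041,0,0.0854],
    [0,0,-4.7,0.005,-0.041,0,0.0854],
    [0,0,-4.7,0.005,-0.041,0,0.0854],
    [0,0,-4.7,0.005,-0.041,0,0.0854]
  ]
}}

```text
clock: 2.7
eef_pos: [485.6, -223.7, 253.6]
tool_rot: [3.141, -0.001, 1.094]
force: [1.1, 0.3, 0.1]
width: 85.7
gripper_force: 0.0
```

Emit:
{"name": "move_arm", "arguments": {
  "steps": [
    [0,0,0,0.005,-0.003,-0.04,0.0854],
    [0,0,0,0,0,-0.045,0.0854],
    [0,0,0,0,0,-0.045,0.0854],
    [0,0,0,0,0,-0.03,0.0854],
    [0,0,0,0,0,-0.0165,0.0854]
  ]
}}

```text
clock: 3.2
eef_pos: [488.9, -224.3, 74.2]
tool_rot: [-3.138, 0.0, 1.097]
force: [-0.1, 1.0, 0.1]
width: 85.2
gripper_force: 0.0
```

Emit:
{"name": "move_arm", "arguments": {
  "steps": [
    [0,0,0,0,0,0,0.05],
    [0,0,0,0,0,0,0.05],
    [0,0,0,0,0,0,0.05],
    [0,0,0,0,0,0,0.05],
    [0,0,0,0,0,0,0.05]
  ]
}}

```text
clock: 3.7
eef_pos: [491.1, -225.4, 77.9]
tool_rot: [3.14, -0.0, 1.097]
force: [-0.5, 0.3, -0.1]
width: 50.1
gripper_force: 0.0
```

Run:
```python
from h import *
s=telemetry.read_state();print({k:s[k] for k in('clock','eef_pos','tool_rot','force','width','gripper_force')})
im,d=eyes.get_image('scene');im2,_=eyes.get_image('top')
cv2.imwrite('pics/g.png',np.hstack([cv2.resize(im[165:315,145:295],(400,400),interpolation=2),cv2.resize(im2[165:315,330:480],(400,400),interpolation=2)]))
```

```text
{'clock': 3.7, 'eef_pos': array([ 491.06816396, -225.39396622,   77.87061483]), 'tool_rot': array([ 3.13977403e+00, -3.72144117e-04,  1.09739181e+00]), 'force': array([-0.45289287,  0.33079692, -0.14255472]), 'width': 50.06372273630708, 'gripper_force': 0.0}
```

View pics/g.png

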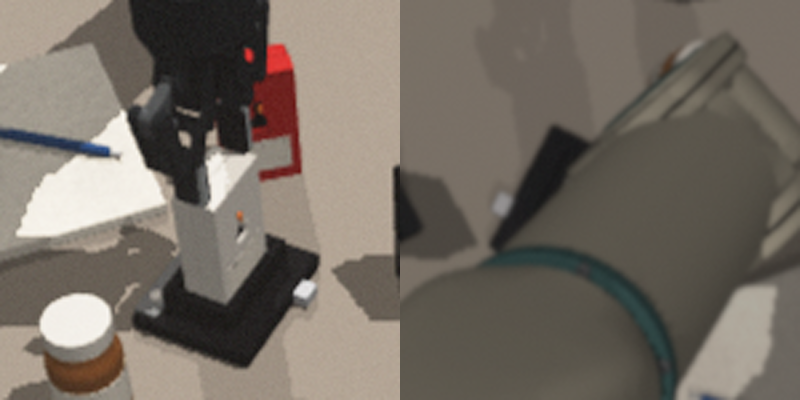

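Run:
```python
from h import *
im,d=eyes.get_image('scene');w=cloud('scene',d)
f=R.from_euler('z',62.8,degrees=True)
L=f.inv().apply((w-[490.5,-226.5,14]).reshape(-1,3)).reshape(480,640,3)
br=im.max(2)
print('u,v: bright, logger-frame xyz')
for v in range(226,250,2): 
  print(v,[(u,int(br[v,u]),*L[v,u].round(0).astype(int)) for u in range(208,246,6)])
```

```text
u,v: bright, logger-frame xyz
226 [(208, 36, np.int64(9), np.int64(-58), np.int64(166)), (214, 36, np.int64(13), np.int64(-47), np.int64(158)), (220, 39, np.int64(15), np.int64(-33), np.int64(146)), (226, 241, np.int64(-2), np.int64(10), np.int64(104)), (232, 226, np.int64(6), np.int64(16), np.int64(102)), (238, 211, np.int64(17), np.int64(18), np.int64(105)), (244, 145, np.int64(-32), np.int64(119), np.int64(1))]
228 [(208, 36, np.int64(6), np.int64(-55), np.int64(157)), (214, 43, np.int64(16), np.int64(-53), np.int64(160)), (220, 94, np.int64(11), np.int64(-29), np.int64(137)), (226, 231, np.int64(1), np.int64(5), np.int64(105)), (232, 225, np.int64(10), np.int64(10), np.int64(104)), (238, 145, np.int64(15), np.int64(21), np.int64(96)), (244, 130, np.int64(-31), np.int64(116), np.int64(-1))]
230 [(208, 49, np.int64(5), np.int64(-54), np.int64(152)), (214, 38, np.int64(12), np.int64(-48), np.int64(150)), (220, 95, np.int64(11), np.int64(-29), np.int64(133)), (226, 241, np.int64(3), np.int64(1), np.int64(104)), (232, 224, np.int64(14), np.int64(3), np.int64(107)), (238, 139, np.int64
[... 2899 characters left out ...]
t64(-7), np.int64(-28), np.int64(87)), (220, 119, np.int64(6), np.int64(-28), np.int64(92)), (226, 135, np.int64(17), np.int64(-27), np.int64(96)), (232, 142, np.int64(17), np.int64(-8), np.int64(79)), (238, 144, np.int64(16), np.int64(13), np.int64(59)), (244, 156, np.int64(-14), np.int64(82), np.int64(-15))]
248 [(208, 177, np.int64(-76), np.int64(47), np.int64(-13)), (214, 120, np.int64(-7), np.int64(-29), np.int64(83)), (220, 118, np.int64(8), np.int64(-32), np.int64(91)), (226, 135, np.int64(16), np.int64(-25), np.int64(89)), (232, 138, np.int64(17), np.int64(-9), np.int64(74)), (238, 141, np.int64(17), np.int64(10), np.int64(57)), (244, 155, np.int64(-12), np.int64(77), np.int64(-16))]
```

The fingertips end about 104 mm up the logger, which is at its top edge. They closed to 50 mm on nothing, so the tips are about 40 mm higher than I planned. I'll reopen, go up a little and measure the fingertips in free air before going lower.

Emit:
{"name": "move_arm", "arguments": {
  "steps": [
    [0,0,0,0,0,0.02,0.0854],
    [0,0,0,0,0,0.02,0.0854],
    [0,0,0,0,0,0,0.0854],
    [0,0,0,0,0,0,0.0854],
    [0,0,0,0,0,0,0.0854]
  ]
}}

```text
clock: 4.35
eef_pos: [489.9, -224.8, 116.2]
tool_rot: [-3.14, -0.0, 1.097]
force: [-0.1, 0.4, 0.6]
width: 85.6
gripper_force: 0.0
```

Run:
```python
from h import *
s=telemetry.read_state();print({k:s[k] for k in('clock','eef_pos','force','width','qpos')})
im,d=eyes.get_image('scene');w=cloud('scene',d)
f=R.from_euler('z',62.8,degrees=True)
L=f.inv().apply((w-[490.5,-226.5,14]).reshape(-1,3)).reshape(480,640,3)
g=(im.max(2)<110)&(abs(L[...,0])<25)&(abs(L[...,1])<75)&(L[...,2]>60)&(L[...,2]<300)
for a,b in((-75,-20),(20,75)):
    P=L[g&(L[...,1]>a)&(L[...,1]<b)];z0=np.percentile(P[:,2],1);print('tip z',z0,'median xy near tip',np.median(P[P[:,2]<z0+15],0),len(P))
cv2.imwrite('pics/g2.png',cv2.resize(im[125:315,125:315],(570,570),interpolation=2))
```

```text
{'clock': 4.35, 'eef_pos': array([ 489.87001972, -224.80624151,  116.23993603]), 'force': array([-0.12757376,  0.41612305,  0.57595959]), 'width': 85.61485510052943, 'qpos': array([ 0.05012016,  0.62816633,  0.5057347 ,  1.91447696, -0.44998329,
        0.7138614 ,  0.34838787])}
tip z 160.1550726711569 median xy near tip [  8.05379056 -50.64174465 166.11806014] 1749
tip z 155.09363557675664 median xy near tip [  1.94139322  45.3199216  162.79677431] 539
```

View pics/g2.png

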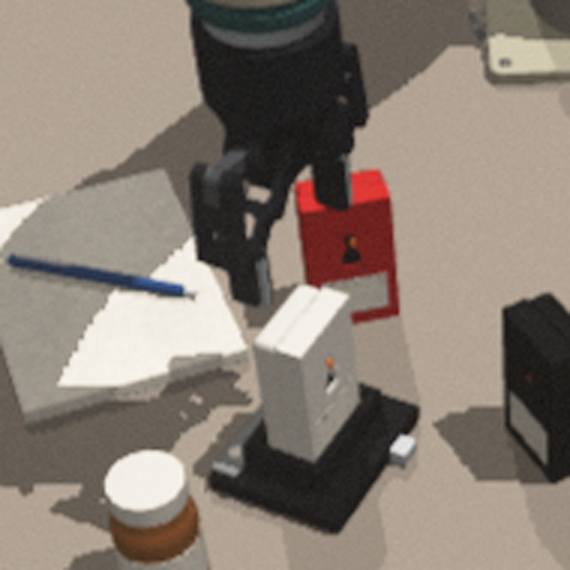

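The picture shows the open fingers well above the logger. The tips are about 171 mm above the bench at reported TCP z of 116, so the reported z reads roughly 40 mm low even after the pad swing. I'll trust the camera and go down in checked steps.

Emit:
{"name": "move_arm", "arguments": {
  "steps": [
    [0,0,0,0,0,-0.03,0.0854],
    [0,0,0,0,0,-0.025,0.0854],
    [0,0,0,0,0,-0.01,0.0854],
    [0,0,0,0,0,0,0.0854]
  ]
}}

```text
clock: 4.8
eef_pos: [489.0, -224.8, 50.3]
tool_rot: [-3.138, 0.0, 1.097]
force: [-0.0, -0.3, 0.5]
width: 85.5
gripper_force: 0.0
```

Emit:
{"name": "move_arm", "arguments": {
  "steps": [
    [0,0,0,0,0,-0.015,0.0854],
    [0,0,0,0,0,0,0.0854],
    [0,0,0,0,0,0,0.05],
    [0,0,0,0,0,0,0.05],
    [0,0,0,0,0,0,0.05]
  ]
}}

```text
clock: 5.3
eef_pos: [491.1, -225.7, 38.1]
tool_rot: [3.14, -0.0, 1.097]
force: [-0.5, 0.5, 5.4]
width: 57.2
gripper_force: 63.5
```

Emit:
{"name": "move_arm", "arguments": {
  "steps": [
    [0,0,0,0,0,0,0.05],
    [0,0,0,0,0,0,0.05]
  ]
}}

```text
clock: 5.5
eef_pos: [491.1, -225.7, 38.0]
tool_rot: [3.14, -0.0, 1.097]
force: [-0.1, 0.1, 6.9]
width: 57.6
gripper_force: 63.7
```

Run:
```python
from h import *
im,d=eyes.get_image('scene');w=cloud('scene',d)
f=R.from_euler('z',62.8,degrees=True)
L=f.inv().apply((w-[490.5,-226.5,14]).reshape(-1,3)).reshape(480,640,3)
g=(im.max(2)<110)&(abs(L[...,0])<25)&(abs(L[...,1])<75)&(L[...,2]>45)&(L[...,2]<300)
P=L[g&(L[...,1]>-75)&(L[...,1]<-24)];z0=np.percentile(P[:,2],2);Q=P[P[:,2]<z0+20];print('tip z',z0,np.median(Q,0),np.percentile(Q,[5,95],axis=0))
```

```text
tip z 77.90335896760979 [  7.44613718 -35.45579759  83.25387068] [[ -6.10931103 -42.59824905  57.63481746]
 [ 13.22110708 -27.75779422  96.67656864]]
```

Gripped on the 58 mm sides, and the width and force agree. Lifting.

Emit:
{"name": "move_arm", "arguments": {
  "steps": [
    [0,0,0,0,0,0.01,0.05],
    [0,0,0,0,0,0.025,0.05],
    [0,0,0,0,0,0.03,0.05],
    [0,0,0,0,0,0.03,0.05],
    [0,0,0,0,0,0.025,0.05]
  ]
}}

```text
clock: 6.05
eef_pos: [490.3, -225.3, 158.9]
tool_rot: [3.141, -0.0, 1.097]
force: [-0.8, -0.2, -1.9]
width: 57.1
gripper_force: 66.5
```

Emit:
{"name": "move_arm", "arguments": {
  "steps": [
    [0,0,0,0,0,0,0.05],
    [0,0,5,0.01,0.02,0.005,0.05],
    [0,0,5,0.01,0.03,0,0.05],
    [0,0,5,0.01,0.03,0,0.05],
    [0,0,5,0.01,0.03,0,0.05]
  ]
}}

```text
clock: 6.55
eef_pos: [529.8, -113.8, 161.2]
tool_rot: [-3.14, -0.0, 1.449]
force: [1.3, -0.2, -0.3]
width: 57.2
gripper_force: 66.4
```

Emit:
{"name": "move_arm", "arguments": {
  "steps": [
    [0,0,5,0.01,0.03,0,0.05],
    [0,0,5,0.01,0.03,0,0.05],
    [0,0,5,0.01,0.03,0,0.05],
    [0,0,5,0.01,0.03,0,0.05],
    [0,0,5.1,0.01,0.02,0,0.05]
  ]
}}

```text
clock: 7.05
eef_pos: [579.5, 28.0, 160.8]
tool_rot: [-3.14, -0.002, 1.891]
force: [0.7, -0.3, -2.3]
width: 57.4
gripper_force: 66.4
```

Emit:
{"name": "move_arm", "arguments": {
  "steps": [
    [0,0,0,0.008,0.014,0,0.05],
    [0,0,0,0,0,-0.015,0.05],
    [0,0,0,0,0,-0.015,0.05],
    [0,0,0,0,0,0,0.05],
    [0,0,0,0,0,0,0.05]
  ]
}}

```text
clock: 7.55
eef_pos: [588.0, 38.0, 131.6]
tool_rot: [-3.14, 0.0, 1.882]
force: [0.9, 0.1, -1.2]
width: 57.5
gripper_force: 66.5
```

```bash
cat > m2.py <<'E'
from h import *
from m import plane
N=6
ims=[];ds=[]
for _ in range(N): a,b=eyes.get_image('scene');ims.append(a.astype(float));ds.append(np.where(b>0,b,np.nan))
im=np.mean(ims,0);d=np.nanmedian(ds,0);w=cloud('scene',d)
np.save('im2.npy',im);np.save('d2.npy',d)
z=w[...,2]
g=(abs(z-175)<4)&(abs(w[...,0]-560)<110)&(abs(w[...,1]-160)<100)&(im.std(2)<12)
# keep top component
n,lab,st,_=cv2.connectedComponentsWithStats(g.astype(np.uint8));g=lab==1+st[1:,4].argmax()
(c,s,a)=cv2.minAreaRect(w[g][:,:2].astype(np.float32));print('top',c,s,a,np.median(z[g]))
fg=np.zeros((480,640),bool);fg[215:285,403:436]=1
P=w[fg];P=P[(P[:,2]>30)&(P[:,2]<165)&(np.linalg.norm(P[:,:2]-[560,106],axis=1)<70)]
m,nn,sd=plane(P);nn*=np.sign(-nn[1]);yaw=np.arctan2(-nn[1],-nn[0]);print('yaw',np.degrees(yaw),sd,len(P))
ex=np.array([np.cos(yaw),np.sin(yaw),0]);ey=np.array([-ex[1],ex[0],0]);ez=np.array([0,0,1.])
c3=np.array([*c,145.]);O=c3+ex*((m-c3)@ex);print('mark',O.round(1))
F=np.stack([ex,ey,ez]); np.savez('ped.npz',F=F,O=O)
C,Rm,t=cam('scene')
def proj(p):
    q=((O+p@F)-t)@Rm;return q[:,:2]/q[:,2:]*C['fx']+[C['cx'],C['cy']]
sub=im[232:252,410:432];wt=(sub[...,2]-sub[...,0]);bg=np.median(wt);wt=np.clip(wt-bg-6,0,None)
v,u=np.mgrid[232:252,410:432];uc,vc=(u*wt).sum()/wt.sum(),(v*wt).sum()/wt.sum()
print('brass centroid',uc,vc,'area~',wt.sum()/wt.max());print(wt[3:17,4:17].round(0).astype(int))
th=np.linspace(0,2*np.pi,40)
def sim(y,zz):
    M=np.zeros((20*16,22*16),np.uint8)
    for x0,x1,r in((-10,-6,5),(-6,0,2.5)):
        p=np.vstack([np.c_[np.full(40,x),y+r*np.cos(th),zz+r*np.sin(th)] for x in(x0,x1)])
        q=((proj(p)-[410,232]+.5)*16).astype(np.float32);cv2.fillConvexPoly(M,cv2.convexHull(q).astype(np.int32),1)
    V,U=np.nonzero(M);return np.array([U.mean()/16-.5+410,V.mean()/16-.5+232]),M.sum()/256
from scipy.optimize import fsolve
yz=np.zeros(2)
for _ in range(6):
    s0,A=sim(*yz);J=np.c_[sim(yz[0]+3,yz[1])[0]-s0,sim(yz[0],yz[1]+3)[0]-s0]/3
    yz+=np.linalg.solve(J,np.array([uc,vc])-s0)
print('screw y,z rel mark',yz,'area',A)
# logger
L=(w-O)@F.T
s=telemetry.read_state();print('tcp',s['eef_pos'],'in ped',(F@(np.array(s['eef_pos'])-O)).round(1),np.degrees(s['tool_rot'][2]))
g=(im.min(2)>185)&(abs(L[...,1])<45)&(L[...,0]<-10)&(L[...,0]>-120)&(L[...,2]>0)
Q=L[g];zt=np.median(Q[:,2]);Q=Q[abs(Q[:,2]-zt)<4];print('logger top z',zt,len(Q),cv2.minAreaRect(Q[:,:2].astype(np.float32)),np.percentile(Q,[1,99],axis=0).round(1))
cv2.imwrite('pics/h.png',cv2.resize(im[120:320,340:540].astype(np.uint8),(600,600),interpolation=2))
E
sed -i 's/^W={/if __name__!="__main__": raise_=1\nW={/' m.py
python3 - <<'E'
s=open('m.py').read(); i=s.index('def rect'); open('m.py','w').write(s[:i])
E
python3 m2.py
```

```text
top (555.8590698242188, 151.4183807373047) (139.16513061523438, 89.54911804199219) 17.976320266723633 174.94368569755693
yaw 108.19999219964434 0.3074875421110358 1517
mark [569.7 109.4 145. ]
brass centroid 421.08669630642953 241.91603967168263 area~ 18.447949526813883
[[ 0  0  0  0  0  0  0  0  0  0  0  0  0]
 [ 0  0  0  0  0  0  0  0  0  0  0  0  0]
 [ 0  0  0  0  0  0  0  0  0  0  0  0  0]
 [ 0  0  0  0  0  0  0  0  0  0  0  0  0]
 [ 0  0  0  0  0  2  0  0  0  0  0  0  0]
 [ 0  0  0  0  5 25 29 15 15 22 13  0  0]
 [ 0  0  0  0 15 46 53 44 45 48 32  3  0]
 [ 0  0  0  0  2 40 53 50 47 47 29  1  0]
 [ 0  0  0  0  0 19 43 47 33 18  6  0  0]
 [ 0  0  0  0  0 12 36 38 11  0  0  0  0]
 [ 0  0  0  0  0  4 17 12  0  0  0  0  0]
 [ 0  0  0  0  0  0  0  0  0  0  0  0  0]
 [ 0  0  0  0  0  0  0  0  0  0  0  0  0]
 [ 0  0  0  0  0  0  0  0  0  0  0  0  0]]
screw y,z rel mark [-0.84490469  1.90129838] area 34.01171875
tcp [588.7482977   38.67409306 132.50665421] in ped [-73.1   4.  -12.5] 107.94107961633084
logger top z 67.19979528542495 22 ((-63.53456115722656, 6.60224723815918), (12.108780860900879, 43.96935272216797), 9.9908447265625) [[-72.1 -15.8  66.7]
 [-58.9  28.1  68.5]]
```

View pics/h.png

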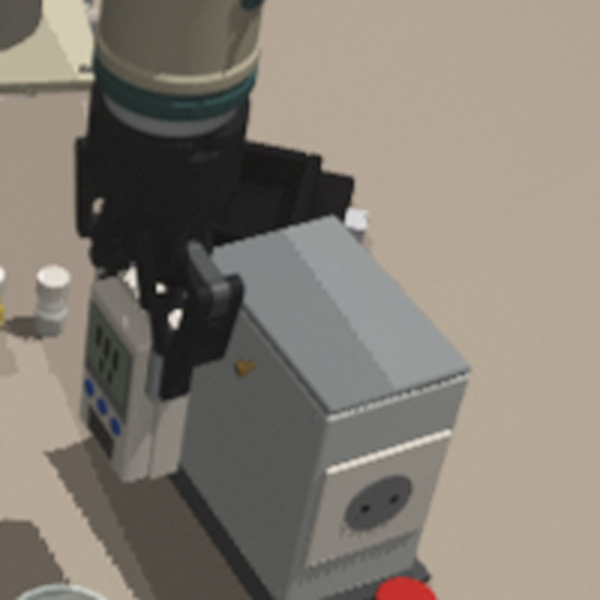

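The picture shows the logger held upright with its display toward the viewer and its back toward the pedestal. The screw is unobstructed at full-picture (421,242). Next I'll refine the screw and logger fits on the saved data.

```bash
cat > m3.py <<'E'
from h import *
from m import plane
from scipy.optimize import minimize
import sys
def logger(im,d,F,O,vis=True):
    L=(cloud('scene',d)-O)@F.T; R_=im[...,2]
    # lower part of logger (below fingers), white-ish
    g=(im.min(2)>90)&(L[...,0]<-12)&(L[...,0]>-130)&(abs(L[...,1])<50)&(L[...,2]>-60)&(L[...,2]<30)
    v,u=np.nonzero(g)
    P=L[g]
    x0=np.percentile(P[:,0],2)
    # side: points with y near min; front: x near min
    ymin=np.percentile(P[:,1],3)
    S=P[(P[:,1]<ymin+4)];Fr=P[P[:,0]<x0+4]
    for nm,Q,ax in(('side',S,1),('front',Fr,0)):
        m,n,s=plane(Q);n=n*np.sign(n[ax]);print(nm,len(Q),'pos',m.round(2),'n',n.round(3),'sd',round(s,2))
    print('extent',np.percentile(P,[1,99],axis=0).round(1))
if __name__=='__main__':
    im=np.load('im2.npy');d=np.load('d2.npy');q=np.load('ped.npz');F,O=q['F'],q['O']
    C,Rm,t=cam('scene')
    def proj(p):
        a=((O+p@F)-t)@Rm;return a[:,:2]/a[:,2:]*C['fx']+[C['cx'],C['cy']]
    th=np.linspace(0,2*np.pi,60)
    def circ(x,y,z,r): return proj(np.c_[np.full(60,x),y+r*np.cos(th),z+r*np.sin(th)])
    r0,r1,c0,c1=234,250,412,430;S=16
    def mask(pts):
        M=np.zeros(((r1-r0)*S,(c1-c0)*S),np.uint8);cv2.fillConvexPoly(M,np.int32(cv2.convexHull(np.float32((pts-[c0,r0]+.5)*S))),1);return M
    T=im[r0:r1,c0:c1].reshape(-1,3)
    def cost(p):
        y,z=p
        f=mask(circ(-10,y,z,5));h=mask(np.vstack([circ(-10,y,z,5),circ(-6,y,z,5)]));s=mask(np.vstack([circ(-6,y,z,2.5),circ(0,y,z,2.5)]))
        s=s&~(h|0)&1 if 1 else s; s=np.where(h,0,s);h2=np.where(f,0,h)
        A=np.stack([np.ones_like(f)]+[f,h2,s],-1).reshape(r1-r0,S,c1-c0,S,4).mean((1,3)).reshape(-1,4).astype(float)
        A=np.stack([cv2.GaussianBlur(A[:,i].reshape(r1-r0,-1),(0,0),.5).ravel() for i in range(4)],1)
        X,*_=np.linalg.lstsq(A,T,rcond=None);return ((A@X-T)**2).sum(),X
    G=[(cost((y,z))[0],y,z) for y in np.arange(-8,8.1,.5) for z in np.arange(-5,6.1,.5)]
    G.sort();print([tuple(np.round(g,1)) for g in G[:8]]);b=cost(G[0][1:]);print(b[1].round(0))
    logger(im,d,F,O)
E
python3 m3.py
```

```text
[(np.float64(174797.3), np.float64(1.0), np.float64(-0.5)), (np.float64(174838.4), np.float64(0.5), np.float64(0.0)), (np.float64(175057.1), np.float64(1.0), np.float64(0.0)), (np.float64(175136.4), np.float64(0.5), np.float64(-0.5)), (np.float64(175181.4), np.float64(1.5), np.float64(-1.0)), (np.float64(175190.3), np.float64(0.5), np.float64(0.5)), (np.float64(175204.2), np.float64(0.0), np.float64(0.5)), (np.float64(175277.4), np.float64(1.0), np.float64(-1.0))]
[[ 80.  82.  81.]
 [-26. -15.  -8.]
 [-33.  -1.  20.]
 [-34.  -4.  18.]]
side 478 pos [-74.37 -24.54  -5.14] n [ 0.013  1.    -0.007] sd 0.41
front 150 pos [-90.83  -5.24  -8.04] n [ 1.     0.015 -0.002] sd 0.7
extent [[-91.8 -25.7 -35.1]
 [-58.   28.8  27.2]]
```

Emit:
{"name": "move_arm", "arguments": {
  "steps": [
    [0,0,0,0.0036,0.0012,-0.0214,0.05],
    [0,0,0,-0.005,0.015,0,0.05],
    [0,0,0,-0.005,0.015,0,0.05],
    [0,0,0,-0.0025,0.008,0,0.05],
    [0,0,0,0,0,0,0.05]
  ]
}}

```text
clock: 8.35
eef_pos: [579.1, 81.1, 111.1]
tool_rot: [3.141, -0.001, 1.888]
force: [0.3, -0.2, -0.9]
width: 57.5
gripper_force: 66.4
```

Emit:
{"name": "move_arm", "arguments": {
  "steps": [
    [0,0,0,0,0,0,0.05],
    [0,0,0,0,0,0,0.05],
    [0,0,0,0,0,0,0.05]
  ]
}}

```text
clock: 8.65
eef_pos: [579.7, 77.1, 110.7]
tool_rot: [3.141, 0.001, 1.883]
force: [0.1, 0.2, -1.7]
width: 57.3
gripper_force: 66.4
```

```bash
cat > st.py <<'E'
from h import *
q=np.load('ped.npz');F,O=q['F'],q['O'];s=telemetry.read_state()
print('tcp ped',(F@(np.array(s['eef_pos'])-O)).round(2),'rot',np.array(s['tool_rot']).round(4),'F ped',(F@np.array(s['force'])).round(2),'clk',s['clock'])
E
cat > lg.py <<'E'
from m3 import *
q=np.load('ped.npz');F,O=q['F'],q['O']
A=[eyes.get_image('scene') for _ in range(3)]
im=np.mean([a[0] for a in A],0);d=np.median([a[1] for a in A],0)
logger(im,d,F,O);cv2.imwrite('pics/last.png',cv2.resize(im[150:300,350:500].astype(np.uint8),(600,600),interpolation=2))
E
python3 st.py; python3 lg.py
```

```text
tcp ped [-33.8    0.53 -34.27] rot [3.1413e+00 5.0000e-04 1.8832e+00] F ped [ 0.14 -0.14 -1.66] clk 8.65
side 465 pos [-35.94 -28.13 -23.31] n [ 0.019  1.    -0.004] sd 0.56
front 137 pos [-50.41 -13.16 -17.83] n [ 0.999  0.033 -0.001] sd 0.95
extent [[-52.3 -29.6 -56.6]
 [-18.1  26.9  27.2]]
```

Emit:
{"name": "move_arm", "arguments": {
  "steps": [
    [0,0,0,-0.0012,0.0038,0,0.05],
    [0,0,0,0,0,0,0.05],
    [0,0,0,-0.0006,0.0019,0,0.05],
    [0,0,0,0,0,0,0.05],
    [0,0,0,0,0,0,0.05]
  ]
}}

```text
clock: 9.3
eef_pos: [577.6, 83.7, 110.5]
tool_rot: [-3.142, 0.0, 1.885]
force: [0.3, 0.5, -2.2]
width: 57.3
gripper_force: 66.4
```

```bash
python3 st.py
```

```text
tcp ped [-26.87   0.45 -34.49] rot [-3.1416  0.      1.8845] F ped [ 0.43 -0.46 -2.25] clk 9.3
```

Emit:
{"name": "move_arm", "arguments": {
  "steps": [
    [0,0,0,-0.0003,0.001,0,0.05],
    [0,0,0,0,0,0,0.05],
    [0,0,0,0,0,0,0.05]
  ]
}}

```text
clock: 9.6
eef_pos: [577.4, 84.5, 110.5]
tool_rot: [3.142, 0.0, 1.884]
force: [-0.9, -0.6, -1.0]
width: 57.2
gripper_force: 66.4
```

```bash
python3 st.py
```

```text
tcp ped [-26.02   0.43 -34.49] rot [3.1416e+00 1.0000e-04 1.8842e+00] F ped [-0.26  1.07 -1.03] clk 9.6
```

Emit:
{"name": "move_arm", "arguments": {
  "steps": [
    [0,0,0,-0.0003,0.001,0,0.05],
    [0,0,0,0,0,0,0.05],
    [0,0,0,0,0,0,0.05]
  ]
}}

```text
clock: 9.9
eef_pos: [576.8, 85.8, 110.4]
tool_rot: [-3.141, -0.0, 1.884]
force: [-1.2, -0.6, -2.2]
width: 57.1
gripper_force: 66.3
```

```bash
python3 st.py
```

```text
tcp ped [-24.68   0.61 -34.56] rot [-3.1412e+00 -3.0000e-04  1.8844e+00] F ped [-0.23  1.3  -2.21] clk 9.9
```

Emit:
{"name": "move_arm", "arguments": {
  "steps": [
    [0,0,0,-0.0003,0.001,0,0.05],
    [0,0,0,0,0,0,0.05],
    [0,0,0,0,0,0,0.05]
  ]
}}

```text
clock: 10.2
eef_pos: [576.5, 86.7, 110.4]
tool_rot: [-3.141, -0.0, 1.884]
force: [-0.1, -0.8, -0.7]
width: 57.0
gripper_force: 66.3
```

```bash
python3 st.py
```

```text
tcp ped [-23.69   0.6  -34.57] rot [-3.1411e+00 -2.0000e-04  1.8843e+00] F ped [-0.76  0.4  -0.72] clk 10.2
```

Emit:
{"name": "move_arm", "arguments": {
  "steps": [
    [0,0,0,-0.0003,0.001,0,0.05],
    [0,0,0,0,0,0,0.05],
    [0,0,0,0,0,0,0.05]
  ]
}}

```text
clock: 10.5
eef_pos: [576.2, 87.7, 110.5]
tool_rot: [-3.141, -0.0, 1.884]
force: [-1.5, -0.0, -1.7]
width: 57.4
gripper_force: 66.3
```

```bash
python3 st.py
```

```text
tcp ped [-22.68   0.56 -34.55] rot [-3.1412e+00 -2.0000e-04  1.8844e+00] F ped [ 0.44  1.42 -1.72] clk 10.5
```

Emit:
{"name": "move_arm", "arguments": {
  "steps": [
    [0,0,0,-0.0003,0.001,0,0.05],
    [0,0,0,0,0,0,0.05],
    [0,0,0,-0.0003,0.001,0,0.05],
    [0,0,0,0,0,0,0.05],
    [0,0,0,0,0,0,0.05]
  ]
}}

```text
clock: 11.0
eef_pos: [575.7, 89.8, 110.5]
tool_rot: [-3.141, -0.0, 1.884]
force: [-1.4, -0.3, -1.5]
width: 57.4
gripper_force: 66.3
```

```bash
python3 st.py; python3 lg.py
```

```text
tcp ped [-20.47   0.37 -34.54] rot [-3.1413e+00 -3.0000e-04  1.8845e+00] F ped [ 0.15  1.44 -1.47] clk 11.0
side 367 pos [-27.   -28.21 -21.68] n [ 0.02   1.    -0.005] sd 0.6
front 143 pos [-37.4  -13.05 -17.67] n [ 1.     0.028 -0.007] sd 1.01
extent [[-39.4 -30.2 -57. ]
 [-12.3  27.3  27.9]]
```

The back is about 3 mm off the face with almost no force, so the head is inside the keyhole. A little further in, then the downward pull.

Emit:
{"name": "move_arm", "arguments": {
  "steps": [
    [0,0,0,-0.0003,0.001,0,0.05],
    [0,0,0,0,0,0,0.05],
    [0,0,0,-0.0003,0.001,0,0.05],
    [0,0,0,0,0,0,0.05],
    [0,0,0,0,0,0,0.05]
  ]
}}

```text
clock: 11.65
eef_pos: [575.7, 91.8, 110.7]
tool_rot: [3.141, 0.0, 1.884]
force: [0.1, -0.7, -0.9]
width: 57.3
gripper_force: 66.4
```

```bash
python3 st.py
```

```text
tcp ped [-18.61  -0.21 -34.34] rot [3.1408e+00 1.0000e-04 1.8844e+00] F ped [-0.65  0.12 -0.93] clk 11.65
```

Emit:
{"name": "move_arm", "arguments": {
  "steps": [
    [0,0,0,-0.0002,0.0007,0,0.05],
    [0,0,0,0,0,0,0.05],
    [0,0,0,0,0,0,0.05]
  ]
}}

```text
clock: 11.95
eef_pos: [575.1, 92.4, 110.5]
tool_rot: [3.142, -0.0, 1.884]
force: [-0.5, 0.0, -0.9]
width: 57.6
gripper_force: 66.4
```

```bash
python3 st.py
```

```text
tcp ped [-17.85   0.16 -34.5 ] rot [ 3.1415 -0.      1.8843] F ped [ 0.18  0.52 -0.92] clk 11.95
```

Emit:
{"name": "move_arm", "arguments": {
  "steps": [
    [0,0,0,0,0,-0.002,0.05],
    [0,0,0,0,0,-0.002,0.05],
    [0,0,0,0,0,-0.001,0.05],
    [0,0,0,0,0,0,0.05],
    [0,0,0,0,0,0,0.05]
  ]
}}

```text
clock: 12.45
eef_pos: [575.1, 92.3, 105.5]
tool_rot: [-3.142, -0.0, 1.884]
force: [-0.1, 0.3, -0.9]
width: 57.2
gripper_force: 66.4
```

```bash
python3 st.py
```

```text
tcp ped [-17.91   0.19 -39.54] rot [-3.1416 -0.      1.8843] F ped [ 0.35 -0.05 -0.94] clk 12.45
```

Emit:
{"name": "move_arm", "arguments": {
  "steps": [
    [0,0,0,0,0,-0.002,0.05],
    [0,0,0,0,0,0,0.05],
    [0,0,0,0,0,-0.001,0.05],
    [0,0,0,0,0,0,0.05],
    [0,0,0,0,0,0,0.05]
  ]
}}

```text
clock: 12.95
eef_pos: [574.2, 92.3, 102.6]
tool_rot: [-3.14, -0.001, 1.884]
force: [-4.8, -1.3, 4.8]
width: 57.2
gripper_force: 67.0
```

```bash
python3 st.py
```

```text
tcp ped [-17.68   1.03 -42.38] rot [-3.1402e+00 -5.0000e-04  1.8843e+00] F ped [0.28 4.92 4.76] clk 12.95
```

The shank is bearing on the slot's side, pushing the logger toward +y. I'll shift about 1.3 mm that way.

Emit:
{"name": "move_arm", "arguments": {
  "steps": [
    [0,0,0,-0.0012,-0.0004,0,0.05],
    [0,0,0,0,0,0,0.05],
    [0,0,0,0,0,0,0.05]
  ]
}}

```text
clock: 13.25
eef_pos: [573.9, 92.0, 102.6]
tool_rot: [3.141, -0.0, 1.884]
force: [-3.1, -0.1, 2.2]
width: 57.4
gripper_force: 67.0
```

```bash
python3 st.py
```

```text
tcp ped [-17.84   1.38 -42.44] rot [ 3.1414 -0.      1.8844] F ped [0.84 2.99 2.17] clk 13.25
```

Emit:
{"name": "move_arm", "arguments": {
  "steps": [
    [0,0,0,0,0,-0.001,0.05],
    [0,0,0,0,0,0,0.05],
    [0,0,0,0,0,0,0.05]
  ]
}}

```text
clock: 13.55
eef_pos: [573.1, 91.6, 101.1]
tool_rot: [-3.14, 0.0, 1.884]
force: [-4.4, -0.7, 1.8]
width: 57.5
gripper_force: 66.9
```

```bash
python3 st.py
```

```text
tcp ped [-18.     2.32 -43.89] rot [-3.1399  0.      1.8842] F ped [0.71 4.42 1.77] clk 13.55
```

Emit:
{"name": "move_arm", "arguments": {
  "steps": [
    [0,0,0,-0.0012,-0.0004,0,0.05],
    [0,0,0,0,0,-0.001,0.05],
    [0,0,0,0,0,0,0.05],
    [0,0,0,0,0,0,0.05]
  ]
}}

```text
clock: 13.95
eef_pos: [572.7, 91.5, 100.4]
tool_rot: [-3.141, 0.0, 1.884]
force: [-3.5, -1.1, 0.5]
width: 57.8
gripper_force: 66.8
```

```bash
python3 st.py
```

```text
tcp ped [-17.91   2.75 -44.63] rot [-3.1415  0.      1.8843] F ped [0.07 3.61 0.53] clk 13.95
```

Emit:
{"name": "move_arm", "arguments": {
  "steps": [
    [0,0,0,-0.0004,-0.0001,0,0.05],
    [0,0,0,0,0,-0.001,0.05],
    [0,0,0,0,0,0,0.05],
    [0,0,0,0,0,0,0.05]
  ]
}}

```text
clock: 14.35
eef_pos: [572.5, 91.5, 99.5]
tool_rot: [3.141, 0.0, 1.884]
force: [-1.7, -0.6, -0.8]
width: 57.4
gripper_force: 66.7
```

```bash
python3 st.py
```

```text
tcp ped [-17.85   2.85 -45.54] rot [3.1411e+00 1.0000e-04 1.8844e+00] F ped [-0.04  1.79 -0.82] clk 14.35
```

Emit:
{"name": "move_arm", "arguments": {
  "steps": [
    [0,0,0,-0.0003,-0.0001,-0.001,0.05],
    [0,0,0,0,0,0,0.05],
    [0,0,0,0,0,-0.001,0.05],
    [0,0,0,0,0,0,0.05],
    [0,0,0,0,0,0,0.05]
  ]
}}

```text
clock: 14.85
eef_pos: [572.4, 91.5, 97.4]
tool_rot: [3.141, 0.0, 1.884]
force: [-0.2, 0.0, -3.6]
width: 57.6
gripper_force: 66.6
```

```bash
python3 st.py
```

```text
tcp ped [-17.84   3.04 -47.63] rot [3.1409e+00 1.0000e-04 1.8843e+00] F ped [ 0.08  0.14 -3.58] clk 14.85
```

Emit:
{"name": "move_arm", "arguments": {
  "steps": [
    [0,0,0,0,0,-0.001,0.05],
    [0,0,0,0,0,0,0.05],
    [0,0,0,0,0,0,0.05]
  ]
}}

```text
clock: 15.15
eef_pos: [572.3, 91.5, 96.4]
tool_rot: [3.141, 0.0, 1.884]
force: [1.3, 0.2, -4.4]
width: 57.5
gripper_force: 66.5
```

```bash
python3 st.py
```

```text
tcp ped [-17.86   3.07 -48.59] rot [3.1409e+00 1.0000e-04 1.8843e+00] F ped [-0.22 -1.34 -4.42] clk 15.15
```

Emit:
{"name": "move_arm", "arguments": {
  "steps": [
    [0,0,0,0,0,-0.001,0.05],
    [0,0,0,0,0,0,0.05],
    [0,0,0,0,0,0,0.05]
  ]
}}

```text
clock: 15.45
eef_pos: [572.3, 91.5, 95.5]
tool_rot: [3.141, 0.0, 1.884]
force: [1.6, -0.2, -4.1]
width: 57.4
gripper_force: 66.5
```

```bash
python3 st.py
```

```text
tcp ped [-17.88   3.07 -49.51] rot [3.1409e+00 1.0000e-04 1.8843e+00] F ped [-0.69 -1.49 -4.12] clk 15.45
```

Emit:
{"name": "move_arm", "arguments": {
  "steps": [
    [0,0,0,0,0,-0.001,0.05],
    [0,0,0,0,0,0,0.05],
    [0,0,0,0,0,0,0.05]
  ]
}}

```text
clock: 15.75
eef_pos: [572.5, 91.5, 94.6]
tool_rot: [3.141, 0.0, 1.884]
force: [2.0, 0.9, -2.7]
width: 57.5
gripper_force: 66.5
```

```bash
python3 st.py;python3 lg.py
```

```text
tcp ped [-17.9    2.94 -50.37] rot [3.1406e+00 1.0000e-04 1.8843e+00] F ped [ 0.23 -2.2  -2.74] clk 15.75
side 301 pos [-26.65 -25.49 -25.42] n [ 0.045  0.999 -0.007] sd 0.63
front 206 pos [-34.62  -6.91  -0.4 ] n [ 1.     0.022 -0.007] sd 0.92
extent [[-36.5 -27.  -57.9]
 [-12.6  29.5  30. ]]
```

View pics/last.png

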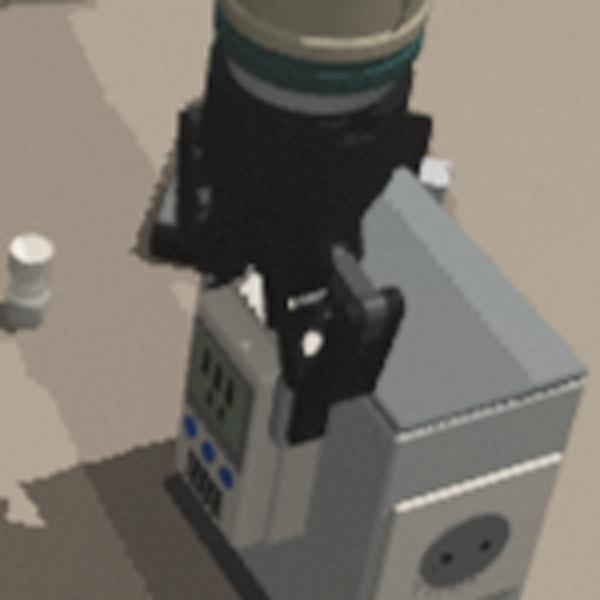

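Emit:
{"name": "move_arm", "arguments": {
  "steps": [
    [0,0,0,0.0003,0.0001,-0.001,0.05],
    [0,0,0,0,0,0,0.05],
    [0,0,0,0,0,0,0.05]
  ]
}}

```text
clock: 16.2
eef_pos: [572.5, 91.5, 93.6]
tool_rot: [3.141, 0.0, 1.884]
force: [2.7, 1.5, -1.8]
width: 57.2
gripper_force: 66.5
```

```bash
python3 st.py
cat > tp.py <<'E'
from h import *
q=np.load('ped.npz');F,O=q['F'],q['O']
im,d=eyes.get_image('scene');L=(cloud('scene',d)-O)@F.T
g=(im.min(2)>185)&(abs(L[...,1])<45)&(L[...,0]<5)&(L[...,0]>-120)&(L[...,2]>0)
Q=L[g];print('top z',np.median(Q[:,2]),len(Q),Q[:,2].std())
E
python3 tp.py
```

```text
tcp ped [-17.89   2.92 -51.39] rot [3.1411 0.     1.8843] F ped [ 0.54 -3.06 -1.77] clk 16.2
top z 28.744440650932574 29 1.3133160739231948
```

Emit:
{"name": "move_arm", "arguments": {
  "steps": [
    [0,0,0,0,0,-0.001,0.05],
    [0,0,0,0,0,0,0.05],
    [0,0,0,0,0,0,0.05]
  ]
}}

```text
clock: 16.55
eef_pos: [572.5, 91.5, 92.6]
tool_rot: [3.141, 0.0, 1.884]
force: [3.4, 0.6, -1.1]
width: 57.3
gripper_force: 66.5
```

```bash
python3 st.py
```

```text
tcp ped [-17.88   2.89 -52.43] rot [3.1411 0.     1.8843] F ped [-0.55 -3.45 -1.1 ] clk 16.55
```

Emit:
{"name": "move_arm", "arguments": {
  "steps": [
    [0,0,0,0.0006,0.0002,-0.001,0.05],
    [0,0,0,0,0,0,0.05],
    [0,0,0,0,0,0,0.05]
  ]
}}

```text
clock: 16.85
eef_pos: [572.6, 91.5, 92.0]
tool_rot: [-3.141, -0.0, 1.884]
force: [-0.1, 0.5, 6.3]
width: 57.8
gripper_force: 67.3
```

```bash
python3 st.py
```

```text
tcp ped [-17.89   2.78 -53.01] rot [-3.1413e+00 -3.0000e-04  1.8842e+00] F ped [ 0.52 -0.03  6.26] clk 16.85
```

Emit:
{"name": "move_arm", "arguments": {
  "steps": [
    [0,0,0,0,0,-0.001,0.05],
    [0,0,0,0,0,0,0.05],
    [0,0,0,0,0,0,0.05]
  ]
}}

```text
clock: 17.15
eef_pos: [572.7, 91.5, 91.6]
tool_rot: [3.142, -0.0, 1.884]
force: [-1.0, -0.0, 10.6]
width: 57.2
gripper_force: 68.0
```

```bash
python3 st.py; python3 tp.py
```

```text
tcp ped [-17.91   2.72 -53.37] rot [ 3.1415e+00 -5.0000e-04  1.8841e+00] F ped [ 0.31  0.96 10.57] clk 17.15
top z 26.512266442069176 33 1.0896777749325732
```

It hit a firm stop after 18.7 mm of travel, which matches the 18 mm to the slot end. The force had gone up and then turned negative on the way, consistent with passing the catch. I'll take the load off and let go.

Emit:
{"name": "move_arm", "arguments": {
  "steps": [
    [0,0,0,0,0,0.0015,0.05],
    [0,0,0,0,0,0,0.05],
    [0,0,0,0,0,0,0.065],
    [0,0,0,0,0,0,0.0854],
    [0,0,0,0,0,0,0.0854]
  ]
}}

```text
clock: 17.7
eef_pos: [572.2, 91.5, 91.5]
tool_rot: [-3.14, -0.0, 1.884]
force: [-0.0, -0.9, 0.2]
width: 85.5
gripper_force: 0.0
```

Emit:
{"name": "move_arm", "arguments": {
  "steps": [
    [0,0,0,0,0,0,0.0854],
    [0,0,0,0,0,0.01,0.0854],
    [0,0,0,0,0,0.03,0.0854],
    [0,0,0,0,0,0.04,0.0854],
    [0,0,0,0,-0.02,0.04,0.0854]
  ]
}}

```text
clock: 18.2
eef_pos: [572.5, 74.9, 213.5]
tool_rot: [-3.141, -0.002, 1.889]
force: [1.6, 0.2, -0.2]
width: 85.2
gripper_force: 0.0
```

Emit:
{"name": "move_arm", "arguments": {
  "steps": [
    [0,0,0,0,-0.04,0.03,0.0854],
    [0,0,0,0,-0.05,0.0,0.0854],
    [0,0,0,0,-0.05,0.0,0.0854],
    [0,0,0,0,0,0,0.0854]
  ]
}}

```text
clock: 18.6
eef_pos: [571.9, -78.9, 243.9]
tool_rot: [3.142, 0.007, 1.871]
force: [0.0, 0.1, -0.3]
width: 85.4
gripper_force: 0.0
```

```bash
python3 tp.py; python3 lg.py; python3 st.py
```

```text
top z 26.995273102483623 384 1.2963233479885137
side 458 pos [-24.01 -26.07 -13.49] n [ 0.017  1.    -0.014] sd 0.65
front 205 pos [-34.64  -5.53   2.7 ] n [1.    0.029 0.006] sd 0.96
extent [[-36.7 -27.9 -58.3]
 [-12.4  29.3  28.4]]
tcp ped [-168.46   51.94   97.21] rot [ 3.1412e+00 -1.2000e-03  1.8857e+00] F ped [ 0.65  0.71 -0.66] clk 18.8
```

View pics/last.png

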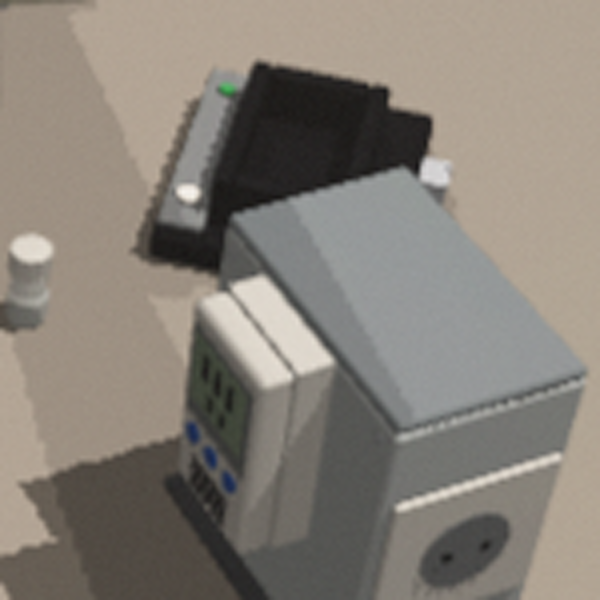

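The logger hangs flat and upright, with its slot end within about 3 mm of the mark, and the gripper is well clear. Handing in.

```bash
python3 -c "
from h import *
print(ctrl.finish_job())"
```

```text
the job is handed in; nothing more can be done
None
```

The logger now hangs on the brass screw, upright, flat against the pedestal's face and let go, and the job is handed in at about 19 s on the clock; the hand-in gave no verdict, and I judged the catch passed from the travel and forces, not by seeing it.

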